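# Re-zero the desk blood-pressure gauge with a flat screwdriver

### The arm

A 7-joint arm with a two-finger parallel gripper is mounted at the origin on the work surface. World frame = base frame: x ahead of the robot, y to its left, z up, the work surface at z = 0. Lengths are in mm, angles in rad, forces in N, time in s.
With the tool pointing down it reaches from about 400 to 875 mm from the base axis. Payload 6.5 kg.
Tool frame: the origin (TCP) lies midway between the tips of the shut fingers; the grasp point (between the pads) lies 19 mm behind it; z points along the fingers, y is the direction in which the jaws open and shut (so a half turn about z gives the same grasp; the last joint's range is limited). The gripper opens to 88 mm and grips with 3 to 60 N. Pads are 18 mm wide; open, the fingers measure 123 mm over their backs; the gripper's body (75 mm by 187 mm) begins 45 mm behind the grasp point.
Start: joints at [1.235, 0.536, -0.004, 1.538, 0.003, 1.067, -0.071], TCP at [173.246, -626.479, 238.716] pointing down, gripper open.
Joint ranges: [-2.7, 2.7], [-0.37, 2.16], [-1.27, 1.26], [0.24, 2.4], [-1.31, 4.45], [0.19, 1.91], [-2.76, 2.76]. Speed limits (rad/s): [2.39, 2.39, 3.14, 3.14, 3.14, 3.14, 3.14].

### API

Orientations are given as a unit quaternion [x, y, z, w].
In Python, from plant import get_obs, cams, manip gives the robot as it stands.
- The arm moves only by the tool drive_tool, never from a script. Its argument "targets" is a list that holds one entry, the list of rows, each a list of 7 numbers: the shift along the tool's x, y, z as a fraction of full scale, then the turn, a rotation vector about the tool's x, y, z as a fraction of full scale, then the opening, from 0 (shut) to 1 (fully open). In form: [[[tx, ty, tz, ax, ay, az, grip], ...]]. A call has 1 to 20 rows; each row shifts and turns the pose as measured when the row begins, along the tool's axes as they then stand; what a row does not reach is not made up. Full scale, the value 1, is 40 mm for a shift and 10 degrees for a turn. A row lasts 1/8 s, in which the tool goes at most 62.5 mm and 10.7 degrees, less where a joint would pass 70% of its speed; a pose out of reach is approached as far as the arm can. A call with a number of a shift or a turn outside -1 to 1 is refused whole. A call with a gripper value outside its range is refused whole. The fingers move at their own pace and stop on an object; "force" is the grip in N (left out, the last holds). Time passes only in rows, so rows that do not move let the fingers close. It gives the time, the measured TCP pose, the force and the opening at its end, in the units of the state.
- get_obs(): the state, without advancing time (a new reading comes with each control period).
- cams.camera(name): name is "scene" or "side" or "wrist"; returns (picture, depth): 384x512x3 uint8, blue, green, red; 384x512 float32, mm along the optical axis (not along the pixel's ray), 0 where there is no reading.
- cams.camera_info(name): a dict with "fx", "fy", "cx", "cy" (pixels), "k1" (the pictures are not rectified: a ray, as slopes to the right and down, at radius r is drawn at 1 + k1 r^2 times it, then the intrinsics apply), "rvec" (rotation vector, rad) and "tvec" (3), from world to camera coordinates, as OpenCV has them. Camera axes: x right, y down, z forward; pixel columns grow to the right and rows downward; lengths in mm; the calibration is good to about 2 mm. A picture is of the moment at which its call begins: read the wrist's pose just before it. camera_info takes no time and is no camera call; for the wrist camera it gives the pose at the moment of the call.
- manip.job_done(): hands the job in, once; it reports no verdict.
The state is a dict: "time": time; "joint_positions": joint angles; "joint_velocities": joint speeds; "effort": joint torques, N m; "tcp_pos": TCP position; "orientation": TCP orientation; "force": force on the tool from outside, world axes, zero at the start; "moment": the same for the moment, N m; "gripper_width": finger opening in mm.
Only numpy, scipy, OpenCV 4.12 (cv2) and the standard library are available. Lean on these libraries where they do the work, as an engineer would, in place of code of your own. Each camera call takes 0.05 s, during which the arm holds its last target. There are 200 camera calls.

### The job

The blood-pressure gauge lying on the desk reads too high with no pressure in it. Take the flat screwdriver out of its wooden block, lower its blade slowly onto the slotted brass zero adjuster and rotate it under light pressure until it drops into the slot, then turn the adjuster until the tip of the needle lies inside the green zero box. Put the screwdriver back upright, fully home in its hole, and leave the stamp, the mouse and the mug where they are; never press or knock the gauge with more than 25 N.

Things in the scene. Friction and masses are not known exactly. Their poses are not given: they have to be found in the camera images.
- gauge: Desk blood-pressure gauge lying on its back, dial up, firm on the desk: grey and black case 205 (x) x 165 (y) x 50 mm high. Origin: centre of its underside; x points to the top of the dial, y to the dial's left, z up.
- adjuster_face (a point): Centre of the slotted brass zero adjuster's top face; axes as the gauge's: they tell nothing of the slot. Head 18 mm wide, in a 21 mm bore, face 4 mm below the case top, 46 mm above the desk. A straight slot, 3.6 mm wide, 4 mm deep, runs right across at any angle. Turns with about 0.04 N m, stays put. Unyielding: touch down slowly (15 mm/s can knock with 30 N).
- needle_tip (a point): Red tip (3 mm wide) of the black needle under the window, 53 mm from the dial centre. At the start it stands 13 to 32 mm clockwise (seen from above) of zero, so the adjuster must go anticlockwise; the needle turns the same way as the adjuster by half its angle and stays where it is left.
- zero_mark (a point): Middle of the green zero box at the dial's lower left, 53 mm from the dial centre, same height as needle_tip. The box is 7.6 mm wide along the needle's path.
- dial_centre (a point): The needle's axis, at the needle's height.
- driver_grip (a point): Middle of the flat screwdriver's handle, 84 mm above the blade's end. Handle 20 x 20 mm square (sides along x and y), orange and black, from 54 to 114 mm above the blade's end; top of the driver at 118 mm. z points from the blade to the handle's end; it starts upright in its block.
- driver_tip (a point): Middle of the blade's end. Blade 12 mm wide along x, 2 mm thick along y, 12 mm long, on a 7 mm round shaft. Axes as driver_grip. A round black collar 24 mm across, whose underside is 46 mm above this point, rests on the block when the driver is home. The driver weighs about 80 g.
- driver: The same screwdriver; origin at the middle of the blade's end, axes as driver_grip.
- tool_block_hole0 (a point): Centre of the mouth of the screwdriver's hole in the wooden block (56 x 94 x 52 mm high, fixed): round, 18 mm across, 47 mm deep, vertical, level with the block's top. Home: driver_tip 46 mm below it. The second, 12 mm hole stays empty.
- stamp: Rubber stamp, black foot 26 x 58 mm, red knob, 73 mm high; origin under its centre. Leave alone.
- mouse: Black computer mouse 104 x 60 x 34 mm; origin under its centre. Leave alone.
- mug: White mug 82 mm across, 92 mm high, handle at its +y; origin under its centre. Leave alone.
Things that resemble listed ones, but are neither listed nor needed, are in the scene too. Of the things that look like the driver, the smallest one is meant.

How it is judged (in metres and radians):
On the way, in this order (a step that is already met when the one before it is completed fails the run):
1. the blade has dropped into the adjuster's slot: its tip at least 2.5 mm below the adjuster's face and within 3 mm of its centre (z of driver_tip in the frame of adjuster_face below -0.0025 m and horizontal distance between driver_tip and adjuster_face below 0.003 m), for 0.2 s.
2. the needle's tip is in the zero box, within 3 mm of the zero mark (horizontal distance between needle_tip and zero_mark below 0.003 m), for 0.2 s.
At the end, for the whole second after the job is handed in: The needle's tip is within 3 mm of the zero mark; the screwdriver stands in its hole in the block (tip at least 42 mm below the mouth and within 8 mm of its axis, within 0.12 rad of upright), released and at rest (horizontal distance between needle_tip and zero_mark below 0.003 m and z of driver_tip in the frame of tool_block_hole0 below -0.042 m and horizontal distance between driver_tip and tool_block_hole0 below 0.008 m and angle between driver_tip's own z axis and vertical below 0.12 rad and contact force between driver and the fingers below 0.1 N and linear speed of driver below 0.02 m/s); the robot touches nothing.
It fails at once if the gauge, its adjuster included, is pressed with more than 25 N (contact force between any of gauge, adjuster_seat and anything else above 25 N).
It fails at once if the stamp, the mouse or the mug is moved by more than 15 mm (distance of any of stamp, mouse, mug from where it was at the start of the episode above 0.015 m).
It also fails if it takes over 72 s, if anything falls off the work surface, if the arm or the gripper's body presses on something with over 40 N, if the wrist force passes 120 N, or if a joint passes its speed limit or range.

## Working session

There is one attempt and no reset: what is moved stays moved. The work goes in short steps, Python scripts to look and compute and a tool call to move; the robot and the scene stay as the last step left them, time stands still between calls to the robot, and variables do not carry over. Pictures are saved under pics/ and viewed, about 8 in all and at most 12, crops included, and the job is handed in when it is done.

Besides the shell and the picture viewer there is one more tool, called after "Request:" by a JSON object that holds its "api" and its "payload". drive_tool: Moves the arm, as the interface text tells. Shift numbers are shares of 40 mm and turn numbers shares of 10 degrees, none past 1 either way. Its arguments: {"type":"object","properties":{"targets":{"type":"array","items":{"type":"array","items":{"type":"array","items":{"type":"number"}}}},"force":{"type":"number"}},"required":["targets"]}

```bash
ls; mkdir -p pics
cat > h.py <<'E'
import numpy as np, cv2
from scipy.spatial.transform import Rotation as R
from plant import get_obs, cams, manip
def ray(info,u,v):
    x=(u-info['cx'])/info['fx'];y=(v-info['cy'])/info['fy'];rd=np.hypot(x,y);r=rd
    for _ in range(20): r=rd/(1+info['k1']*r*r)
    s=r/rd if rd>0 else 1
    Rm=R.from_rotvec(np.ravel(info['rvec'])).as_matrix();t=np.ravel(info['tvec'])
    return -Rm.T@t, Rm.T@np.array([x*s,y*s,1.])
def plane(info,u,v,z):
    o,d=ray(info,u,v); return o+d*(z-o[2])/d[2]
def dep(info,u,v,D):
    o,d=ray(info,u,v); return o+d*D
def proj(info,p):
    Rm=R.from_rotvec(np.ravel(info['rvec'])).as_matrix();c=Rm@np.array(p)+np.ravel(info['tvec'])
    x,y=c[:2]/c[2];k=1+info['k1']*(x*x+y*y);return info['fx']*x*k+info['cx'],info['fy']*y*k+info['cy']
def rel(dp=(0,0,0)):
    o=get_obs();Rt=R.from_quat(o['orientation']);return Rt.inv().apply(dp)/40
E
python3 - <<'E'
from h import *
o=get_obs();print(o)
for n in("scene","side","wrist"):
    i=cams.camera_info(n);p,d=cams.camera(n);np.savez(f'pics/{n}0.npz',p=p,d=d,**{k:np.array(v) for k,v in i.items()})
    cv2.imwrite(f'pics/{n}0.png',p);print(n,ray(i,256,192),i['fx'])
a=cv2.imread('pics/scene0.png');b=cv2.imread('pics/side0.png')
cv2.imwrite('pics/c0.png',cv2.resize(a,(800,600),interpolation=cv2.INTER_CUBIC))
cv2.imwrite('pics/c1.png',cv2.resize(b,(800,600),interpolation=cv2.INTER_CUBIC))
E
```

```text
pics
{'time': 0.0, 'joint_positions': array([ 1.23479279,  0.5371856 , -0.00444525,  1.5388793 ,  0.00259559,
        1.06730764, -0.07121144]), 'joint_velocities': array([ 2.26640433e-04,  1.20192975e-03, -8.94531162e-04,  3.74478900e-05,
        1.78416894e-04, -9.38451297e-05,  1.31003970e-03]), 'effort': array([-4.81314692e-04, -5.70981932e+01,  9.90933403e-01, -2.51598144e+01,
       -5.60607493e-02,  1.79393491e-02,  1.64197295e-04]), 'tcp_pos': array([ 173.07238343, -625.8824642 ,  237.82402206]), 'orientation': array([ 9.90909848e-01,  1.34524664e-01, -1.79876232e-04, -8.68627352e-04]), 'force': array([-0.51559444, -0.3115551 , -0.28603198]), 'moment': array([-0.02722352,  0.00961927, -0.05717075]), 'gripper_width': 88.12492001972052}
scene (array([1102.54806886,  209.83808728,  986.56680445]), array([-0.54586771, -0.14925038, -0.82460655])) 391.19334401553374
side (array([436.69455783, 949.06058527, 597.34749321]), array([ 0.13142833, -0.85669227, -0.49893465])) 426.4439824926719
wrist (array([ 251.41558213, -604.03013346,  383.91267339]), array([-0.30947128, -0.09757713, -0.94607251])) 272.6210358997352
```

View pics/c0.png

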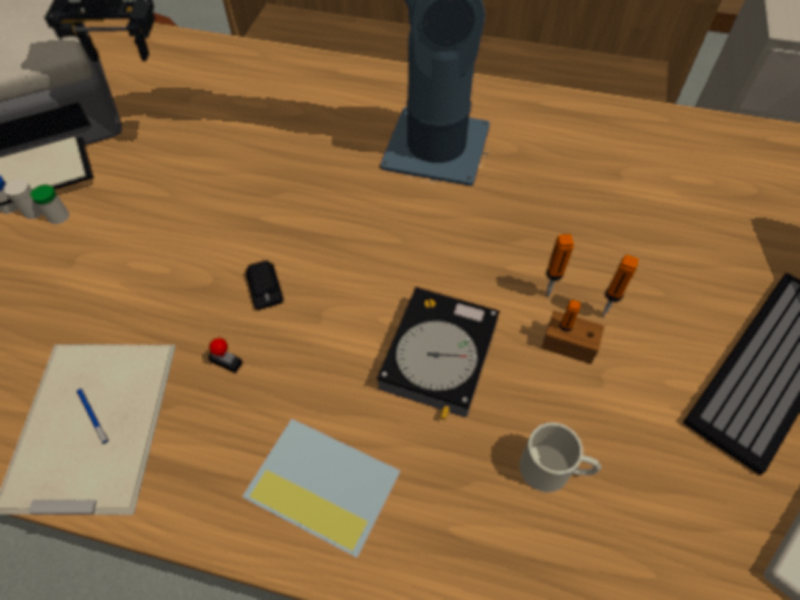

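View pics/c1.png

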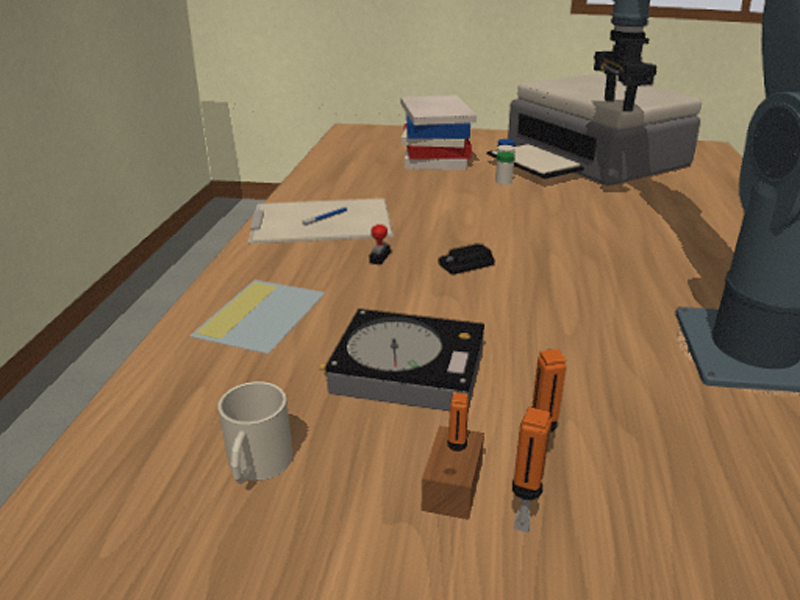

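Scene view (800-px scale): gauge at (438,350) with brass adjuster at (430,303) and needle tip near (465,356). The small driver stands in the block at (570,318), with two larger decoys at (560,260) and (622,278). The stamp, mouse and mug are clear of these. Next I measure positions.

Run:
```python
from h import *
C={}
for n in("scene","side"):
    z=np.load(f'pics/{n}0.npz');i={k:z[k] for k in('fx','fy','cx','cy','k1','rvec','tvec')}
    hsv=cv2.cvtColor(z['p'],cv2.COLOR_BGR2HSV);D=z['d']
    for nm,lo,hi in(('orange',(5,200,110),(14,255,255)),('brass',(16,150,110),(28,255,255)),('green',(40,40,60),(85,255,255))):
        m=cv2.inRange(hsv,lo,hi);k,l,s,c=cv2.connectedComponentsWithStats(m)
        for j in range(1,k):
            if s[j,4]>=(4 if nm!='orange' else 25) and s[j,4]<3000:
                vv,uu=np.where(l==j);P=np.array([dep(i,u,v,D[v,u]) for u,v in zip(uu,vv) if D[v,u]>0])
                if len(P)==0: continue
                print(n,nm,c[j].round(1),s[j,4],'med',np.median(P,0).round(0),'zmin/max',P[:,2].min().round(),P[:,2].max().round(), 'xy range',np.ptp(P[:,:2],axis=0).round())
    # point cloud of case and block tops
    if n=='scene':
        V,U=np.where(D>0);P=np.array([dep(i,u,v,D[v,u]) for u,v in zip(U,V)])
        for nm,(u0,v0),rad,zz in(('gauge',(280,224),60,(45,56)),('block',(366,216),25,(47,56))):
            s=(abs(U-u0)<rad)&(abs(V-v0)<rad)&(P[:,2]>zz[0])&(P[:,2]<zz[1])
            m=np.zeros(D.shape,np.uint8);m[V[s],U[s]]=255
            k,l,st,c=cv2.connectedComponentsWithStats(m);j=1+st[1:,4].argmax();q=P[l[V,U]==j]
            r=cv2.minAreaRect(q[:,:2].astype(np.float32));print(nm,r,cv2.boxPoints(r).round(),np.median(q[:,2]))
```

```text
scene orange [361.6 156.4] 102 med [369. 309. 165.] zmin/max 0.0 170.0 xy range [180.  48.]
scene orange [402.6 168.3] 98 med [389. 417. 166.] zmin/max -3.0 172.0 xy range [178.  72.]
scene orange [367.4 195.6] 53 med [466. 344. 122.] zmin/max -1.0 128.0 xy range [112.  39.]
scene orange [371.8 214.4] 69 med [481. 369.  52.] zmin/max 47.0 56.0 xy range [53. 44.]
scene orange [377.9 211. ] 41 med [459. 390.  52.] zmin/max 49.0 57.0 xy range [31. 32.]
scene brass [62.5 14.4] 34 med [ -254. -1036.    -3.] zmin/max -6.0 325.0 xy range [459. 457.]
scene brass [76.5 13.9] 22 med [-273. -981.   -3.] zmin/max -7.0 2.0 xy range [25. 43.]
scene brass [305.4  47.4] 9 med [-292.   42.   -2.] zmin/max -388.0 4.0 xy range [572.  72.]
scene brass [428.5  68. ] 8 med [-283.  528.   -0.] zmin/max -4.0 2.0 xy range [35. 12.]
scene brass [353.8 188.2] 4 med [362. 319.   0.] zmin/max -3.0 2.0 xy range [11.  3.]
scene brass [274.6 193.8] 20 med [472.  94.  46.] zmin/max 41.0 48.0 xy range [12. 16.]
scene brass [374.2 297.7] 6 med [693. 410.   1.] zmin/max -1.0 5.0 xy range [1. 8.]
scene brass [209.7 335.
[... 765 characters left out ...]
(465.8526611328125, 358.994140625), (94.36833190917969, 58.80030059814453), 82.48258209228516) [[431. 316.]
 [489. 308.]
 [501. 402.]
 [443. 410.]] 52.07776700676527
side orange [345.5 267.7] 942 med [374. 425. 145.] zmin/max 80.0 170.0 xy range [ 50. 137.]
side orange [293.  267.3] 202 med [461. 353. 101.] zmin/max 63.0 126.0 xy range [19. 18.]
side brass [296.9 214.4] 19 med [470.  93.  46.] zmin/max 44.0 51.0 xy range [13. 19.]
side brass [206.2 234.1] 11 med [673. 172.  24.] zmin/max 18.0 50.0 xy range [18. 34.]
side green [323.3 100. ] 73 med [ 420. -725.   71.] zmin/max 38.0 75.0 xy range [ 47. 151.]
side green [264.  232.5] 22 med [537. 183.  50.] zmin/max 48.0 51.0 xy range [15. 18.]
```

Request:
{"api": "drive_tool", "payload": {"targets": [[[0.765,-0.634,0,0,0,0,1],[0.765,-0.634,0,0,0,0,1],[0.765,-0.634,0,0,0,0,1],[0.765,-0.634,0,0,0,0,1],[0.765,-0.634,0,0,0,0,1],[0.765,-0.634,0,0,0,0,1],[0.765,-0.634,0,0,0,0,1],[0.765,-0.634,0,0,0,0,1],[0.765,-0.634,0,0,0,0,1],[0.765,-0.634,0,0,0,0,1]]]}}

```text
time: 1.4
tcp_pos: [404.1, -291.7, 235.8]
orientation: [0.991, 0.131, -0.002, -0.002]
force: [0.0, 0.2, 0.2]
gripper_width: 88.3
```

Request:
{"api": "drive_tool", "payload": {"targets": [[[0.46,-0.93,0,0,0,0,1],[0.46,-0.93,0,0,0,0,1],[0.46,-0.93,0,0,0,0,1],[0.46,-0.93,0,0,0,0,1],[0.46,-0.93,0,0,0,0,1],[0.46,-0.93,0,0,0,0,1],[0.46,-0.93,0,0,0,0,1],[0.46,-0.93,0,0,0,0,1],[0.46,-0.93,0,0,0,0,1],[0.4,-0.8,0,0,0,0,1],[0,0,0,0,0,0,1]]]}}

```text
time: 2.78
tcp_pos: [485.3, 126.2, 236.0]
orientation: [0.991, 0.134, -0.001, -0.002]
force: [0.1, 0.1, -0.7]
gripper_width: 88.2
```

```bash
cat >> h.py <<'E'
def snap(n,tag):
    o=get_obs();i=cams.camera_info(n);p,d=cams.camera(n)
    np.savez(f'pics/{tag}.npz',p=p,d=d,**{k:np.array(v) for k,v in i.items()});return i,p,d,o
def load(tag):
    z=np.load(f'pics/{tag}.npz');return {k:z[k] for k in('fx','fy','cx','cy','k1','rvec','tvec')},z['p'],z['d']
def blobs(i,p,lo,hi,z,amin=4,amax=3000,box=None):
    m=cv2.inRange(cv2.cvtColor(p,cv2.COLOR_BGR2HSV),lo,hi);k,l,s,c=cv2.connectedComponentsWithStats(m)
    return [(c[j].round(1),s[j,4],plane(i,*c[j],z).round(1)) for j in range(1,k) if amin<=s[j,4]<=amax]
E
python3 - <<'E'
from h import *
i,p,d,o=snap('wrist','w1');print(o['tcp_pos'],o['orientation'],o['joint_positions'])
cv2.imwrite('pics/w1.png',cv2.resize(p,(800,600),interpolation=cv2.INTER_CUBIC))
for nm,lo,hi in(('red',(0,120,80),(5,255,255)),('brass',(16,130,90),(30,255,255)),('green',(40,60,60),(85,255,255))): print(nm,blobs(i,p,lo,hi,46))
E
```

```text
[485.26859863 126.18064159 236.01085009] [ 0.99102857  0.1336272  -0.00145664 -0.00200742] [-0.00204971  0.31866141 -0.40847367  1.90723524  0.14816139  0.94740413
 -1.78190087]
red [(array([230.7,  92.5]), np.int32(17), array([564. , 175.5,  46. ]))]
brass [(array([274.4, 183.6]), np.int32(190), array([470.5,  94.1,  46. ])), (array([105.4, 275.2]), np.int32(24), array([265.8, 295.8,  46. ])), (array([422.6, 296.1]), np.int32(517), array([ 356.8, -182.2,   46. ])), (array([ 77.4, 307.9]), np.int32(133), array([187.6, 336.7,  46. ]))]
green [(array([229.6, 114.9]), np.int32(72), array([538.7, 170.6,  46. ]))]
```

View pics/w1.png

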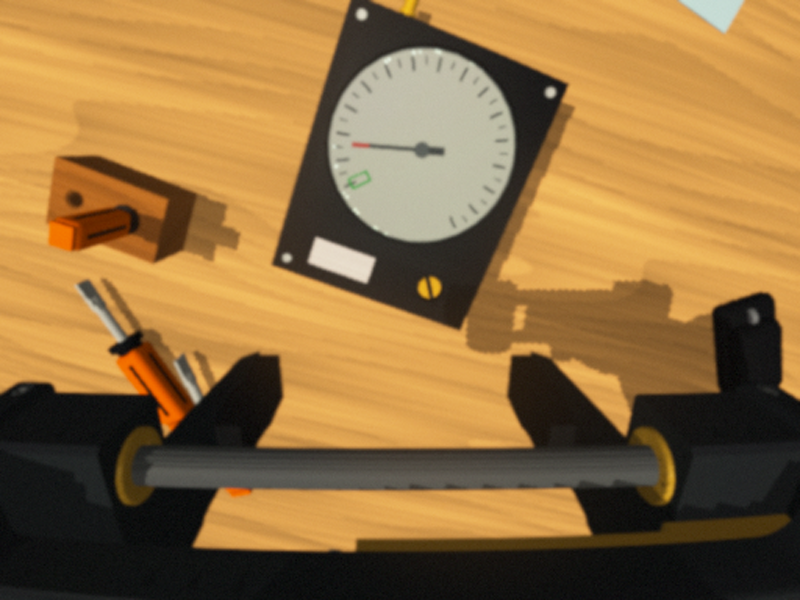

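The wrist view shows the gauge with red tip at (360,145), green box at (358,180), and brass adjuster at (429,288) with its slot clearly visible, near vertical in the picture. The block with the small driver is at left, and the empty 12 mm hole is at (75,199). Now the slot angle, dial centre and driver position.

Run:
```python
from h import *
i,p,d=load('w1')
g=cv2.cvtColor(p,cv2.COLOR_BGR2GRAY).astype(float);hsv=cv2.cvtColor(p,cv2.COLOR_BGR2HSV)
m=cv2.inRange(hsv,(16,130,90),(30,255,255));k,l,s,c=cv2.connectedComponentsWithStats(m)
j=min(range(1,k),key=lambda j:np.hypot(*(c[j]-[274.4,183.6])))
pts=np.argwhere(l==j)[:,::-1].astype(np.int32);h=cv2.convexHull(pts)
f=np.zeros_like(m);cv2.fillConvexPoly(f,h,255);f=cv2.erode(f,np.ones((3,3)))
(cx,cy),r=cv2.minEnclosingCircle(h);print('head',cx,cy,r,plane(i,cx,cy,46))
vv,uu=np.where(f>0);w=np.clip(np.percentile(g[vv,uu],70)-g[vv,uu],0,None);w[w<25]=0
Q=np.array([plane(i,u,v,46)[:2] for u,v in zip(uu,vv)]);mu=(Q*w[:,None]).sum(0)/w.sum();e,V=np.linalg.eigh(((Q-mu)*w[:,None]).T@(Q-mu)/w.sum())
print('slot mid',mu,'ang',np.degrees(np.arctan2(V[1,1],V[0,1])),'sd',np.sqrt(e))
crop=hsv;m=cv2.inRange(g,0,110)
print('centre',plane(i,422*.64,150*.64,46),'tip d',np.linalg.norm(plane(i,422*.64,150*.64,46)-[564,175.5,46]))
# driver: handle top face in wrist
o=blobs(i,p,(3,170,90),(15,255,255),124,30);print(o)
for t,zz in(('scene0',0),('side0',0)):
    a,b,_=load(t)
    mm=cv2.inRange(cv2.cvtColor(b,cv2.COLOR_BGR2HSV),(4,190,90),(15,255,255))
    u0,v0=map(int,proj(a,(466,350,100)));x0,y0=u0-22,v0-34
    cv2.imwrite(f'pics/{t}_d.png',cv2.resize(b[y0:y0+60,x0:x0+44],None,fx=8,fy=8,interpolation=cv2.INTER_CUBIC));print(t,x0,y0)
x=[cv2.imread(f'pics/{t}_d.png') for t in('scene0','side0')]
cv2.imwrite('pics/d.png',np.hstack(x))
```

```text
head 274.3333435058594 183.5833282470703 8.090291976928711 [470.4285926   94.18620476  46.        ]
slot mid [470.68307196  94.29082477] ang -153.75513253707283 sd [2.58090584 5.29341196]
centre [572.3525991  129.94896819  46.        ] tip d 46.31050000788337
[(array([ 98.3, 245. ]), np.int32(1136), array([373.1, 272.5, 124. ])), (array([152. , 314.7]), np.int32(87), array([293.7, 200.9, 124. ]))]
scene0 346 166
side0 268 231
```

View pics/d.png

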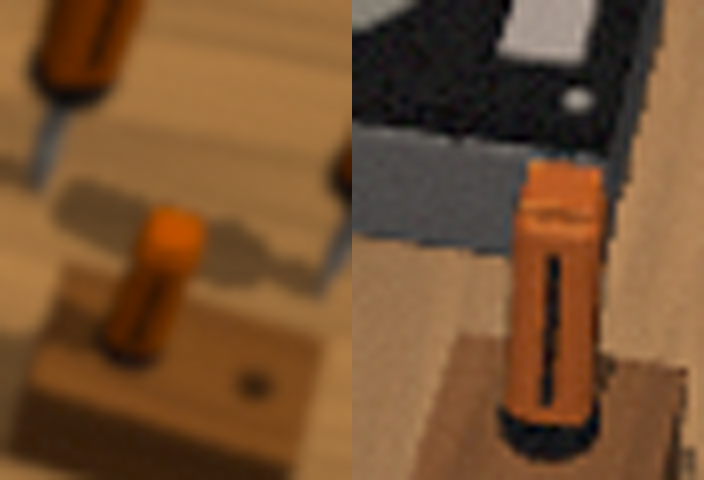

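Run:
```python
from h import *
a,_,_=load('scene0');b,_,_=load('side0');w,_,_=load('w1')
print(plane(a,367.5,195,122),plane(b,294.6,254.1,122))
# collar / handle base centre (z~58)
print('collar',plane(a,346+131/8,166+350/8,58),plane(b,268+196/8,231+425/8,58))
print('empty hole',plane(a,346+253/8,166+382/8,52),plane(w,75*.64,199*.64,52))
print('wrist collar',plane(w,122*.64,219*.64,56))
# case corners in wrist (800px) at z 50
for u,v in((275,264),(460,328),(567,84),(353,0)): print(plane(w,u*.64,v*.64,50).round(1))
for u,v in((57,157),(155,260),(196,190),(98,157)): print('blk',plane(w,u*.64,v*.64,52).round(1))
print(get_obs()['joint_positions'])
```

```text
[464.78859693 342.96925616 122.        ] [460.41296856 342.90595515 122.        ]
collar [471.11093804 344.16242251  58.        ] [460.9187363  351.02823021  58.        ]
empty hole [469.50476311 387.49745986  52.        ] [467.97724407 385.68235908  52.        ]
wrist collar [463.02369922 343.34003996  56.        ]
[457.1 219.7  50. ]
[443.8  58.8  50. ]
[645.2  42.3  50. ]
[655.7 203.8  50. ]
blk [497.2 402.4  52. ]
blk [435.1 315.7  52. ]
blk [499.5 289.7  52. ]
blk [505.1 369.   52. ]
[-4.62691557e-04  3.18071849e-01 -4.06758646e-01  1.90835806e+00
  1.48509912e-01  9.47652984e-01 -1.78114919e+00]
```

Driver axis is about (463,343), block yaw is about -7.5°, and the slot lies at about 26° in the world frame. Next I move above the driver and turn to yaw 172.5°, so the jaws close along the block's long axis.

Request:
{"api": "drive_tool", "payload": {"targets": [[[0.15,-0.9,0,0,0,0,1],[0.15,-0.9,0,0,0,0,1],[0.15,-0.9,0,0,0,0,1],[0.15,-0.9,0,0,0,0,1],[0.15,-0.9,0,0,0,0,1],[0.15,-0.9,0,0,0,0,1],[0,0,0,0,0,-1,1],[0,0,0,0,0,-1,1],[0,0,0,0,0,-1,1],[0,0,0,0,0,-1,1],[0,0,0,0,0,-1,1],[0,0,0,0,0,-1,1],[0,0,0,0,0,-1,1],[0,0,0,0,0,-1,1],[0,0,0,0,0,-1,1],[0,0,0,0,0,-1,1],[0,0,0,0,0,-1,1],[0,0,0,0,0,-1,1],[0,0,0,0,0,-1,1],[0,0,0,0,0,-1,1]]]}}

```text
time: 5.32
tcp_pos: [474.8, 308.8, 228.6]
orientation: [0.196, 0.98, -0.015, -0.001]
force: [-0.7, 0.0, -0.3]
gripper_width: 88.1
```

```bash
cat >> h.py <<'E'
def st():
    o=get_obs();M=R.from_quat(o['orientation']).as_matrix()
    th=np.degrees(np.arctan2(M[1,0],M[0,0]));tl=M[:2,2]
    # correction to vertical: rotvec in tool frame, deg
    ax=np.cross(M[:,2],[0,0,-1]);c=np.degrees(M.T@ax)
    print('t',round(float(o['time']),2),'tcp',o['tcp_pos'].round(1),'theta',th.round(1),'levelfix/10deg',(c/10).round(3),'F',o['force'].round(1),'M',o['moment'].round(2),'w',round(float(o['gripper_width']),1),'q7',o['joint_positions'][6].round(2));return o,M
def go(dp,M): print('rows sum (40mm)',(M.T@np.array(dp)/40).round(3))
E
python3 - <<'E'
from h import *
o,M=st();go(np.array([463,343,o['tcp_pos'][2]])-o['tcp_pos'],M);print(o['joint_positions'])
E
```

```text
t 5.33 tcp [474.8 308.8 228.6] theta 157.4 levelfix/10deg [-0.171  0.027  0.   ] F [-0.7  0.  -0.3] M [ 0.04 -0.14 -0.02] w 88.1 q7 0.04
rows sum (40mm) [ 0.601  0.675 -0.023]
[ 0.03003466  0.61792119 -0.98706603  1.71537595  0.57296155  1.15215392
  0.0444142 ]
```

Request:
{"api": "drive_tool", "payload": {"targets": [[[0,0,0,-0.17,0.03,-0.9,1],[0.3,0.35,0,0,0,-0.6,1],[0.3,0.35,0,0,0,0,1],[0,0,0,0,0,0,1]]]}}

```text
time: 5.82
tcp_pos: [458.1, 334.5, 226.5]
orientation: [0.067, 0.998, -0.003, -0.002]
force: [1.3, 0.3, -1.0]
gripper_width: 88.2
```

Run:
```python
from h import *
o,M=st();i,p,d,o=snap('wrist','w2')
cv2.imwrite('pics/w2.png',cv2.resize(p,(800,600),interpolation=cv2.INTER_CUBIC))
print(blobs(i,p,(3,170,90),(15,255,255),122,30)); print(proj(i,(463,343,122)),proj(i,(463,343,56)))
```

```text
t 5.83 tcp [458.1 334.5 226.5] theta 172.3 levelfix/10deg [-0.033 -0.016  0.   ] F [ 1.3  0.3 -1. ] M [ 0.01 -0.1  -0.05] w 88.2 q7 0.23
[(array([212.5,  24.6]), np.int32(2467), array([313.3, 320.6, 122. ]))]
(np.float64(261.9245340949486), np.float64(191.19602647446789)) (np.float64(260.4322008346266), np.float64(173.67316873394148))
```

View pics/w2.png

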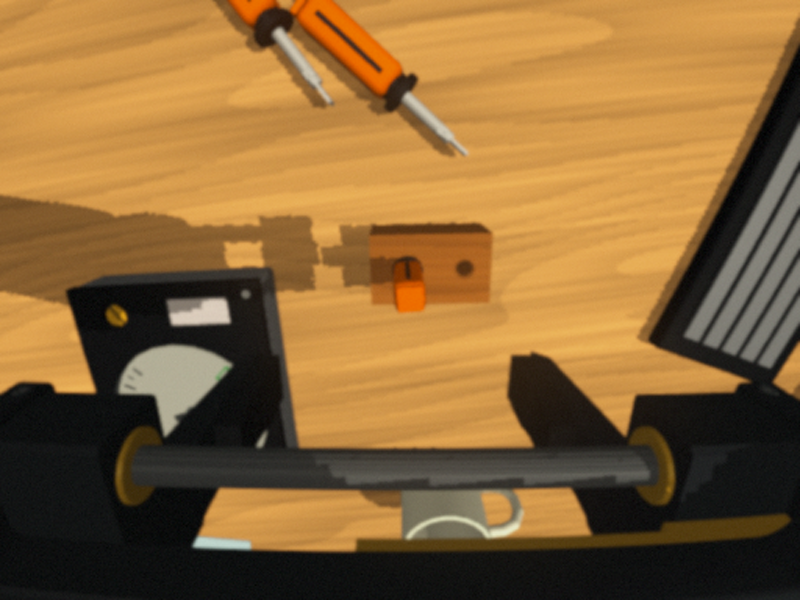

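The handle sits at (410,295) and the collar at (407,268), within about 2 mm of my estimate, so the driver axis is about (461,343). Handle faces line up with the tool. I'll descend now.

Request:
{"api": "drive_tool", "payload": {"targets": [[[-0.05,0.22,0,-0.03,-0.02,0,1],[0,0,0.9,0,0,0,1],[0,0,0.9,0,0,0,1],[0,0,0.5,0,0,0,1],[0,0,0,0,0,0,1]]]}}

```text
time: 6.5
tcp_pos: [466.0, 342.2, 132.6]
orientation: [0.071, 0.997, -0.0, 0.003]
force: [-0.5, -0.3, -0.0]
gripper_width: 88.1
```

Run:
```python
from h import *
o,M=st();go(np.array([461,343,75])-o['tcp_pos'],M)
```

```text
t 6.5 tcp [466.  342.2 132.6] theta 171.9 levelfix/10deg [-0.001  0.032  0.   ] F [-0.5 -0.3 -0. ] M [ 0.05 -0.13 -0.01] w 88.1 q7 0.13
rows sum (40mm) [0.134 0.002 1.441]
```

Request:
{"api": "drive_tool", "payload": {"targets": [[[0.13,0,0.3,0,0.03,0,1],[0,0,0.55,0,0,0,1],[0.03,0,0.5,0,0,0,1],[0,0,0,0,0,0,1]]]}}

```text
time: 7.0
tcp_pos: [460.4, 344.1, 76.8]
orientation: [0.071, 0.997, 0.001, 0.001]
force: [0.1, 0.1, -0.7]
gripper_width: 87.9
```

Run:
```python
from h import *
o,M=st();go(np.array([461,343,75])-o['tcp_pos'],M)
```

```text
t 7.0 tcp [460.4 344.1  76.8] theta 171.8 levelfix/10deg [0.011 0.012 0.   ] F [ 0.1  0.1 -0.7] M [-0.   -0.09 -0.04] w 87.9 q7 0.07
rows sum (40mm) [-0.019 -0.024  0.045]
```

Request:
{"api": "drive_tool", "payload": {"targets": [[[0,0,0.04,0,0,0,0.15],[0,0,0,0,0,0,0.15],[0,0,0,0,0,0,0.15],[0,0,0,0,0,0,0.15],[0,0,0,0,0,0,0.15],[0,0,0,0,0,0,0.15],[0,0,0,0,0,0,0],[0,0,0,0,0,0,0]]], "force": 25}}

```text
time: 8.0
tcp_pos: [461.2, 344.9, 76.7]
orientation: [0.071, 0.997, 0.002, 0.002]
force: [-0.8, 1.5, -0.3]
gripper_width: 19.6
```

Run:
```python
from h import *
o,M=st()
```

```text
t 8.0 tcp [461.2 344.9  76.7] theta 171.8 levelfix/10deg [0.021 0.022 0.   ] F [-0.8  1.5 -0.3] M [ 0.06 -0.22  0.  ] w 19.6 q7 0.07
```

Request:
{"api": "drive_tool", "payload": {"targets": [[[0,0,-0.5,0,0,0,0],[0,0,-0.9,0,0,0,0],[0,0,-0.9,0,0,0,0],[0,0,-0.9,0,0,0,0],[-0.16,-0.88,0,0,0,0,0],[-0.16,-0.88,0,0,0,0,0],[-0.16,-0.88,0,0,0,0,0],[-0.16,-0.88,0,0,0,0,0],[-0.16,-0.88,0,0,0,0,0],[-0.16,-0.88,0,0,0,0,0],[-0.16,-0.88,0,0,0,0,0],[0,0,0,0,0,0,0]]]}}

```text
time: 9.5
tcp_pos: [470.4, 90.0, 220.8]
orientation: [0.068, 0.998, 0.003, 0.007]
force: [0.6, 0.3, 0.2]
gripper_width: 19.5
```

Request:
{"api": "drive_tool", "payload": {"targets": [[[0,0,0,0,0,1,0],[0,0,0,0,0,1,0],[0,0,0,0,0,1,0],[0,0,0,0,0,1,0],[0,0,0,0,0,1,0],[0,0,0,0,0,1,0],[0,0,0,0,0,1,0],[0,0,0,0,0,1,0],[0,0,0,0,0,1,0],[0,0,0,0,0,1,0],[0,0,0,0,0,1,0],[0,0,0,0,0,1,0],[0,0,0,0,0,1,0],[0,0,0,0,0,1,0],[0,0,0,0,0,0,0]]]}}

```text
time: 11.38
tcp_pos: [467.1, 114.6, 234.8]
orientation: [0.967, 0.254, 0.015, -0.005]
force: [1.0, -0.2, -1.1]
gripper_width: 20.1
```

Run:
```python
from h import *
o,M=st();go(np.array([470.5,94.2,160])-o['tcp_pos'],M);print(o['joint_positions'].round(2))
```

```text
t 11.38 tcp [467.1 114.6 234.8] theta 29.4 levelfix/10deg [-0.007 -0.185  0.   ] F [ 1.  -0.2 -1.1] M [-0.03  0.    0.02] w 20.1 q7 -1.58
rows sum (40mm) [-0.238  0.488  1.862]
[ 0.2   0.3  -0.62  1.97  0.21  0.9  -1.58]
```

Request:
{"api": "drive_tool", "payload": {"targets": [[[-0.24,0.49,0,0,-0.18,0,0],[0,0,0.8,0,0,0.2,0],[0,0,0.8,0,0,0,0],[0,0,0.4,0,0,0,0],[0,0,0,0,0,0,0]]]}}

```text
time: 12.0
tcp_pos: [469.5, 97.4, 155.5]
orientation: [0.969, 0.248, 0.003, -0.002]
force: [0.0, 0.1, -0.3]
gripper_width: 19.7
```

Run:
```python
from h import *
o,M=st();go(np.array([470.5,94.2,o['tcp_pos'][2]])-o['tcp_pos'],M)
i,p,d,o=snap('wrist','w3')
u,v=map(int,proj(i,(470.5,94.2,50)));print('adj px',proj(i,(470.5,94.2,46)),'tip px if straight',proj(i,o['tcp_pos']+70.7*M[:,2]))
x0,y0=max(u-75,0),max(v-85,0);c=p[y0:y0+150,x0:x0+150];print(x0,y0)
s=np.hstack([cv2.resize(c,(600,600),interpolation=cv2.INTER_CUBIC)]);cv2.imwrite('pics/w3.png',s)
```

```text
t 12.0 tcp [469.5  97.4 155.5] theta 28.8 levelfix/10deg [-0.01  -0.033  0.   ] F [ 0.   0.1 -0.3] M [-0.04  0.02 -0.01] w 19.7 q7 -1.66
rows sum (40mm) [-0.017  0.083 -0.   ]
adj px (np.float64(256.4126568315677), np.float64(187.35634180520864)) tip px if straight (np.float64(252.93138733476823), np.float64(199.9991612126364))
181 103
```

View pics/w3.png

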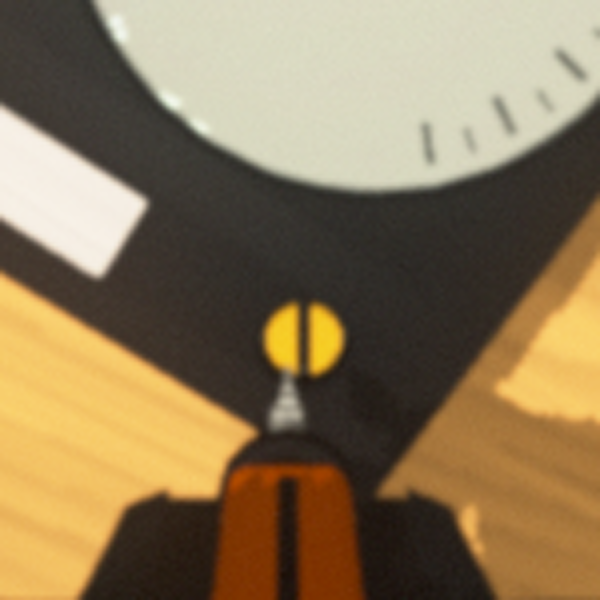

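Zoom: the slot at crop (305,340) runs vertically in the picture, so it is parallel to tool x and the blade is already aligned. The blade tip at crop (287,372) sits slightly left of it. I'll correct this and look closer.

Run:
```python
from h import *
i,p,d=load('w3');o,M=st()
A=plane(i,181+305/4,103+340/4,46);T=plane(i,181+287/4,103+372/4,155.5-70.7);print('adj',A,'tipcorner',T)
print('adj rel tcp (tool)',M.T@(A-o['tcp_pos']),'tip rel tcp (tool)',M.T@(T-o['tcp_pos']))
```

```text
t 12.05 tcp [470.   97.5 156.2] theta 28.7 levelfix/10deg [-0.007 -0.04   0.   ] F [ 0.5  0.9 -1.5] M [-0.03 -0.03 -0.01] w 20.1 q7 -1.66
adj [470.31517524  93.15365725  46.        ] tipcorner [472.85567448  99.58381871  84.8       ]
adj rel tcp (tool) [ -2.62513283   4.12224882 110.18869693] tip rel tcp (tool) [ 2.96778626 -0.3422393  71.43268172]
```

Request:
{"api": "drive_tool", "payload": {"targets": [[[0,0.11,0.3,0,-0.03,0,0],[0,0,0.3,0,0,0,0],[0,0,0.1,0,0,0,0],[0,0,0,0,0,0,0]]]}}

```text
time: 12.55
tcp_pos: [473.9, 93.8, 128.2]
orientation: [0.969, 0.249, 0.002, -0.001]
force: [-0.5, 0.3, -1.3]
gripper_width: 19.5
```

Run:
```python
from h import *
o,M=st();i,p,d,o=snap('wrist','w4');T=o['tcp_pos']+70.7*M[:,2]
print('tip pred',T,'adj rel tcp',M.T@([470.3,93.2,46]-o['tcp_pos']))
u,v=proj(i,(470.3,93.2,46));print('adj px',u,v,'tip',proj(i,T-3*M[:,0]),'corner',proj(i,T+3*M[:,0]))
x0,y0=int(u)-30,int(v)-30;cv2.imwrite('pics/w4.png',cv2.resize(p[y0:y0+60,x0:x0+60],(600,600),interpolation=cv2.INTER_CUBIC));print(x0,y0)
```

```text
t 12.55 tcp [473.9  93.8 128.2] theta 28.8 levelfix/10deg [ 0.    -0.027  0.   ] F [-0.5  0.3 -1.3] M [-0.05  0.02  0.02] w 19.5 q7 -1.68
tip pred [474.22820928  94.00457812  57.46741058] adj rel tcp [-3.88329546 -1.18710788 82.14947469]
adj px 251.59594320100905 199.5531345653507 tip (np.float64(252.9489038143858), np.float64(203.2909079540924)) corner (np.float64(252.951061861856), np.float64(196.66607609608837))
221 169
```

View pics/w4.png

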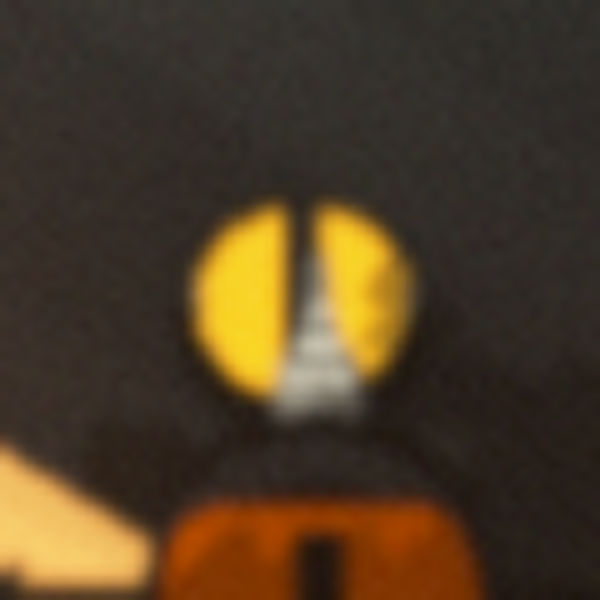

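The slot is at crop x≈301 and the blade's near corner at (315,255), so the blade is about 1.2 mm too far along tool +y. I'll correct while going closer.

Request:
{"api": "drive_tool", "payload": {"targets": [[[-0.04,-0.03,0.08,0,-0.02,0,0],[0,0,0.06,0,0,0,0],[0,0,0,0,0,0,0]]]}}

```text
time: 12.98
tcp_pos: [472.2, 94.4, 122.8]
orientation: [0.969, 0.249, 0.001, -0.0]
force: [-0.0, -0.2, -0.2]
gripper_width: 19.9
```

```bash
cat > chk.py <<'E'
from h import *
o,M=st();A=np.array([470.2,92.9,46])
T=o['tcp_pos']+M@[-2,-.3,70.7];r=M.T@(A-T);print('tip z',T[2].round(1),'adj rel tip tool',r.round(2),'rows',(r/40).round(3))
E
python3 chk.py
```

```text
t 12.97 tcp [472.2  94.4 122.8] theta 28.8 levelfix/10deg [ 0.002 -0.011  0.   ] F [-0.  -0.2 -0.2] M [ 0.03 -0.    0.01] w 19.9 q7 -1.69
tip z 52.1 adj rel tip tool [-0.58  0.59  6.11] rows [-0.015  0.015  0.153]
```

Request:
{"api": "drive_tool", "payload": {"targets": [[[-0.015,0.005,0.025,0,0,0,0],[0,0,0.025,0,0,0,0],[0,0,0.025,0,0,0,0],[0,0,0.02,0,0,0,0],[0,0,0.02,0,0,0,0],[0,0,0.02,0,0,0,0]]]}}

```text
time: 13.72
tcp_pos: [472.0, 93.9, 117.3]
orientation: [0.969, 0.249, 0.001, -0.0]
force: [0.6, 0.1, -1.5]
gripper_width: 20.0
```

```bash
python3 chk.py
```

```text
t 13.72 tcp [472.   93.9 117.3] theta 28.8 levelfix/10deg [ 0.003 -0.014  0.   ] F [ 0.6  0.1 -1.5] M [-0.06 -0.03  0.02] w 20.0 q7 -1.7
tip z 46.6 adj rel tip tool [-0.18  0.25  0.56] rows [-0.005  0.006  0.014]
```

Request:
{"api": "drive_tool", "payload": {"targets": [[[0,0,0.02,0,0,0,0],[0,0,0.02,0,0,0,0],[0,0,0.02,0,0,0,0],[0,0,0.02,0,0,0,0]]]}}

```text
time: 14.22
tcp_pos: [472.0, 93.9, 113.8]
orientation: [0.969, 0.249, 0.001, -0.0]
force: [-0.4, -0.4, -0.6]
gripper_width: 20.1
```

```bash
python3 chk.py
```

```text
t 14.22 tcp [472.   93.9 113.8] theta 28.8 levelfix/10deg [ 0.003 -0.014  0.   ] F [-0.4 -0.4 -0.6] M [-0.01  0.01  0.02] w 20.1 q7 -1.7
tip z 43.1 adj rel tip tool [-0.16  0.26 -2.88] rows [-0.004  0.006 -0.072]
```

Request:
{"api": "drive_tool", "payload": {"targets": [[[0,0,0.015,0,0,0,0],[0,0,0.01,0,0,0,0],[0,0,0,0,0,0,0],[0,0,0,0,0,0,0]]]}}

```text
time: 14.72
tcp_pos: [472.0, 93.9, 112.7]
orientation: [0.969, 0.249, 0.001, -0.0]
force: [-1.0, -0.2, -1.4]
gripper_width: 20.0
```

```bash
python3 chk.py
python3 - <<'E'
from h import *
for t in('side','scene'):
    i,p,d,o=snap(t,t+'1')
    print(t,'green',blobs(i,p,(40,40,60),(85,255,255),46,4,100),'red',blobs(i,p,(0,110,60),(7,255,255),46,3,200))
    a,p0,_=load(t+'0');print('  before',blobs(a,p0,(40,40,60),(85,255,255),46,4,100),blobs(a,p0,(0,110,60),(7,255,255),46,3,200))
E
```

```text
t 14.72 tcp [472.   93.9 112.7] theta 28.8 levelfix/10deg [ 0.003 -0.014  0.   ] F [-1.  -0.2 -1.4] M [-0.01 -0.    0.04] w 20.0 q7 -1.7
tip z 42.0 adj rel tip tool [-0.18  0.28 -3.97] rows [-0.004  0.007 -0.099]
side green [(array([324.4, 100.1]), np.int32(58), array([ 413.8, -802.2,   46. ])), (array([264.1, 232.6]), np.int32(23), array([537. , 178.9,  46. ]))] red [(array([272. ,  97.2]), np.int32(182), array([ 635.4, -806.8,   46. ])), (array([242.4, 148.9]), np.int32(86), array([ 664.9, -260.7,   46. ])), (array([252.8, 231.8]), np.int32(4), array([562.5, 179.2,  46. ]))]
  before [(array([323.3, 100. ]), np.int32(73), array([ 418.4, -802.6,   46. ])), (array([264. , 232.5]), np.int32(22), array([537.3, 178.5,  46. ]))] [(array([242.4, 148.8]), np.int32(87), array([ 665. , -260.8,   46. ])), (array([253., 232.]), np.int32(3), array([561.8, 180.1,  46. ]))]
scene green [(array([295.6, 219.8]), np.int32(20), array([542.8, 170.3,  46. ]))] red [(array([139.3, 222. ]), np.int32(110), array([ 659.1, -248. ,   46. ]))]
  before [(array([295.6, 219.8]), np.int32(20), array([542.8, 170.3,  46. ]))] [(array([139.3, 221.9]), np.int32(113), array([ 658.9, -247.9,   46. ]))]
```

The blade is 4 mm below the face with no push-back, so it has dropped in. The needle is about 29° from zero, so the adjuster needs about 59° plus slack. Turning anticlockwise in small steps.

Request:
{"api": "drive_tool", "payload": {"targets": [[[0,-0.003,-0.008,0,0,-0.4,0],[0,-0.003,0,0,0,-0.4,0],[0,-0.003,0,0,0,-0.4,0],[0,-0.003,0,0,0,-0.4,0],[0,0,0,0,0,0,0]]]}}

```text
time: 15.45
tcp_pos: [471.5, 94.5, 113.1]
orientation: [0.923, 0.385, 0.001, -0.0]
force: [-0.1, 0.0, -2.0]
gripper_width: 19.8
```

```bash
python3 chk.py
```

```text
t 15.45 tcp [471.5  94.5 113.1] theta 45.3 levelfix/10deg [ 0.005 -0.013  0.   ] F [-0.1  0.  -2. ] M [ 0.01 -0.04 -0.02] w 19.8 q7 -1.46
tip z 42.4 adj rel tip tool [-0.23  0.48 -3.59] rows [-0.006  0.012 -0.09 ]
```

Request:
{"api": "drive_tool", "payload": {"targets": [[[0,-0.002,0,0,0,-0.4,0],[0,-0.003,0,0,0,-0.4,0],[0,-0.003,0,0,0,-0.4,0],[0,-0.003,0,0,0,-0.4,0],[0,-0.003,0,0,0,-0.4,0],[0,-0.003,0,0,0,-0.4,0],[0,0,0,0,0,0,0]]]}}

```text
time: 16.32
tcp_pos: [471.0, 95.0, 113.1]
orientation: [0.823, 0.568, 0.001, 0.0]
force: [0.8, 0.2, -1.2]
gripper_width: 19.8
```

```bash
python3 chk.py
cat > ndl.py <<'E'
from h import *
import sys
i,p,d,o=snap('wrist',sys.argv[1])
g=blobs(i,p,(40,60,60),(85,255,255),46,4,300);r=blobs(i,p,(0,110,70),(6,255,255),46,4,200);print('green',g);print('red',r)
# dark needle visible?
cv2.imwrite(f'pics/{sys.argv[1]}.png',cv2.resize(p,(800,600),interpolation=cv2.INTER_CUBIC))
for t in('side','scene'):
    i,p,d,o=snap(t,sys.argv[1]+t);print(t,[b for b in blobs(i,p,(40,40,60),(85,255,255),46,4,100) if abs(b[2][1]-175)<30],[b for b in blobs(i,p,(0,90,60),(8,255,255),46,2,200) if abs(b[2][1]-170)<35])
E
python3 ndl.py w5
```

```text
t 16.32 tcp [471.   95.  113.1] theta 69.3 levelfix/10deg [ 0.01  -0.011  0.   ] F [ 0.8  0.2 -1.2] M [ 0.03 -0.03 -0.05] w 19.8 q7 -1.11
tip z 42.4 adj rel tip tool [-0.34  0.2  -3.58] rows [-0.008  0.005 -0.09 ]
green [(array([300.6,  81.3]), np.int32(171), array([537.8, 171.1,  46. ]))]
red [(array([319.5,  72.2]), np.int32(73), array([552.8, 172.3,  46. ]))]
side [(array([264.1, 232.6]), np.int32(23), array([537. , 178.9,  46. ]))] [(array([257.4, 231.6]), np.int32(5), array([552.3, 177.1,  46. ]))]
scene [(array([295.7, 219.6]), np.int32(18), array([542.2, 170.2,  46. ]))] [(array([295., 224.]), np.int32(3), array([556.4, 171.3,  46. ]))]
```

Request:
{"api": "drive_tool", "payload": {"targets": [[[0,0,0,0,0,-0.4,0],[0,-0.003,0,0,0,-0.4,0],[0,-0.003,0,0,0,-0.4,0],[0,-0.003,0,0,0,-0.4,0],[0,-0.003,0,0,0,-0.4,0],[0,-0.003,0,0,0,-0.4,0],[0,-0.003,0,0,0,-0.3,0],[0,0,0,0,0,0,0]]]}}

```text
time: 17.48
tcp_pos: [470.2, 95.2, 113.1]
orientation: [0.666, 0.746, 0.001, 0.001]
force: [0.4, -0.2, -0.4]
gripper_width: 20.0
```

```bash
python3 chk.py; python3 ndl.py w6
```

```text
t 17.48 tcp [470.2  95.2 113.1] theta 96.5 levelfix/10deg [ 0.015 -0.001  0.   ] F [ 0.4 -0.2 -0.4] M [ 0.02 -0.08  0.01] w 20.0 q7 -0.71
tip z 42.4 adj rel tip tool [-0.31 -0.1  -3.58] rows [-0.008 -0.002 -0.089]
green [(array([347.5, 117.5]), np.int32(125), array([535.2, 171.9,  46. ]))]
red [(array([356.3, 126.4]), np.int32(48), array([543.5, 166.1,  46. ]))]
side [(array([264.3, 233. ]), np.int32(19), array([536.3, 180.3,  46. ]))] [(array([262. , 230.5]), np.int32(6), array([542.8, 171.5,  46. ]))]
scene [(array([297.8, 218.8]), np.int32(4), array([538. , 175.3,  46. ]))] []
```

Request:
{"api": "drive_tool", "payload": {"targets": [[[0,0,0,0,0,-0.3,0],[0,0,0,0,0,0,0]]]}}

```text
time: 17.88
tcp_pos: [470.1, 95.2, 113.1]
orientation: [0.646, 0.763, 0.001, 0.001]
force: [-0.3, -0.1, -1.5]
gripper_width: 20.0
```

```bash
python3 chk.py; python3 ndl.py w7
python3 - <<'E'
import cv2
p=cv2.imread('pics/w7.png');cv2.imwrite('pics/w7c.png',cv2.resize(p[80:280,400:670],(800,592),interpolation=cv2.INTER_CUBIC))
E
```

```text
t 17.88 tcp [470.1  95.2 113.1] theta 99.5 levelfix/10deg [0.014 0.002 0.   ] F [-0.3 -0.1 -1.5] M [ 0.03 -0.09 -0.  ] w 20.0 q7 -0.67
tip z 42.4 adj rel tip tool [-0.27 -0.13 -3.59] rows [-0.007 -0.003 -0.09 ]
green [(array([352.6, 122.6]), np.int32(140), array([536. , 172.1,  46. ]))]
red [(array([358.2, 132.4]), np.int32(53), array([542.5, 165.6,  46. ]))]
side [(array([264.3, 233.2]), np.int32(18), array([536.2, 180.9,  46. ]))] [(array([262.7, 230.3]), np.int32(7), array([541.3, 170.4,  46. ]))]
scene [(array([297.4, 219.3]), np.int32(7), array([539.9, 174.8,  46. ]))] []
```

View pics/w7c.png

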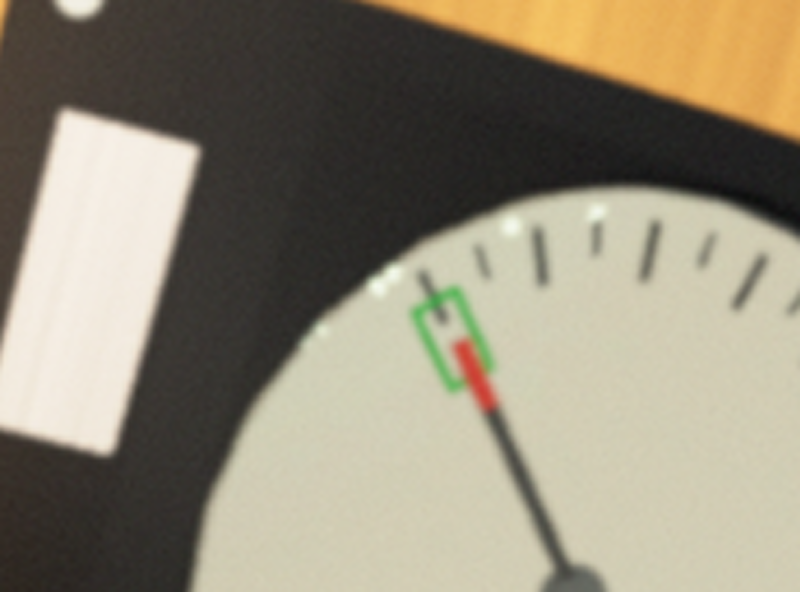

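The needle tip (463,343) is inside the green box, whose centre is about (453,340). It is roughly 1.3 mm clockwise, so I add about 2.5°, then back off half the slack so the blade lifts out freely.

Request:
{"api": "drive_tool", "payload": {"targets": [[[0,0,0,0,0,-0.25,0],[0,0,0,0,0,0,0],[0,0,0,0,0,0,0]]]}}

```text
time: 18.4
tcp_pos: [470.0, 95.2, 113.1]
orientation: [0.629, 0.778, 0.001, 0.001]
force: [-0.1, 0.3, -1.1]
gripper_width: 19.9
```

Request:
{"api": "drive_tool", "payload": {"targets": [[[0,0,0,0,0,0.25,0],[0,0,0,0,0,0.25,0],[0,0,-0.04,0,0,0,0],[0,0,-0.06,0,0,0,0],[0,0,-0.1,0,0,0,0],[0,0,-0.2,0,0,0,0],[0,0,-0.5,0,0,0,0],[0,0,-0.9,0,0,0,0],[0,0,-0.9,0,0,0,0],[0,0,0,0,0,0,0]]]}}

```text
time: 19.65
tcp_pos: [469.8, 95.4, 226.5]
orientation: [0.664, 0.748, 0.001, 0.001]
force: [0.8, 0.7, -1.5]
gripper_width: 20.0
```

```bash
python3 chk.py; python3 ndl.py w8
python3 - <<'E'
from h import *
i,p,d=load('w8');u,v=map(int,proj(i,(540,168,46)));u0,v0=max(u-40,0),max(v-40,0)
a=cv2.resize(p[v0:v0+80,u0:u0+80],(400,400),interpolation=cv2.INTER_CUBIC)
o,M=st();T=o['tcp_pos']+70.7*M[:,2];tu,tv=proj(i,T);print('tip px',tu,tv);tu,tv=int(tu),int(tv)
b=cv2.resize(p[tv-50:tv+30,tu-40:tu+40],(400,400),interpolation=cv2.INTER_CUBIC);print(tu-40,tv-50);cv2.imwrite('pics/w8c.png',np.hstack([a,b]))
E
```

```text
t 19.65 tcp [469.8  95.4 226.5] theta 96.8 levelfix/10deg [0.018 0.004 0.   ] F [ 0.8  0.7 -1.5] M [ 0.   -0.09  0.04] w 20.0 q7 -0.55
tip z 155.8 adj rel tip tool [ -0.38  -0.16 109.83] rows [-0.009 -0.004  2.746]
green [(array([316.6, 111.2]), np.int32(65), array([536.5, 172.6,  46. ]))]
red [(array([320.1, 118.3]), np.int32(15), array([542.1, 165.1,  46. ]))]
side [(array([264. , 233.1]), np.int32(16), array([537. , 180.8,  46. ]))] [(array([262.5, 230. ]), np.int32(6), array([541.9, 169.4,  46. ]))]
scene [(array([297.2, 219.5]), np.int32(8), array([540.7, 174.4,  46. ]))] []
t 19.8 tcp [467.8  94.4 223.4] theta 96.8 levelfix/10deg [-0.016  0.005  0.   ] F [-0.3  0.6 -1.2] M [-0.06 -0.08 -0.  ] w 19.9 q7 -0.55
tip px 249.2494003628385 199.63165610166755
209 149
```

View pics/w8c.png

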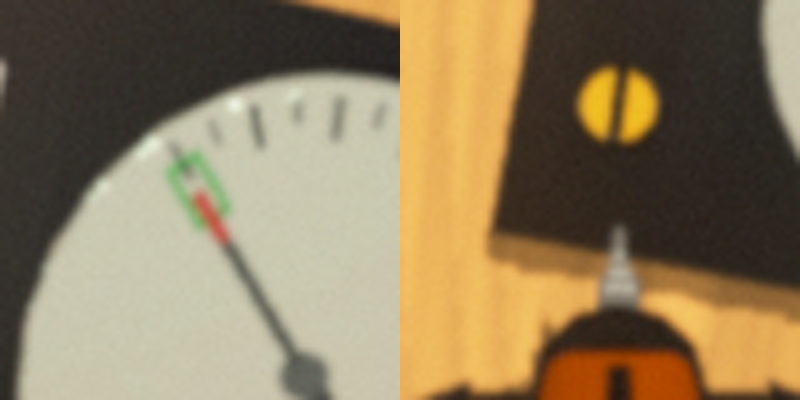

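Needle tip sits on the line from the hub to the zero tick and inside the box; the driver tip is clear of the slot. Returning the driver.

Request:
{"api": "drive_tool", "payload": {"targets": [[[0,0,0,0,0,-1,0],[0,0,0,0,0,-1,0],[0,0,0,0,0,-1,0],[0,0,0,0,0,-1,0],[0,0,0,0,0,-1,0],[0,0,0,0,0,-1,0],[0,0,0,0,0,-1,0],[0,0,0,0,0,-0.4,0],[0.15,0.85,0,0,0,0,0],[0.15,0.85,0,0,0,0,0],[0.15,0.85,0,0,0,0,0],[0.15,0.85,0,0,0,0,0],[0.15,0.85,0,0,0,0,0],[0.15,0.85,0,0,0,0,0],[0.15,0.85,0,0,0,0,0],[0,0,0,0,0,0,0]]]}}

```text
time: 21.8
tcp_pos: [440.3, 337.0, 199.9]
orientation: [0.057, 0.998, -0.006, -0.02]
force: [-0.3, -0.1, -0.7]
gripper_width: 19.6
```

```bash
cat > hm.py <<'E'
from h import *
o,M=st();go(np.array([461.2,344.9,76.7])-o['tcp_pos'],M);print(o['joint_positions'].round(2))
E
python3 hm.py
```

```text
t 21.8 tcp [440.3 337.  199.9] theta 173.4 levelfix/10deg [-0.078 -0.227  0.   ] F [-0.3 -0.1 -0.7] M [ 0.03 -0.17  0.04] w 19.6 q7 0.19
rows sum (40mm) [-0.617  0.298  3.055]
[ 0.03  0.7  -1.09  1.76  0.65  1.14  0.19]
```

Request:
{"api": "drive_tool", "payload": {"targets": [[[-0.5,0.27,0,-0.08,-0.23,0.15,0],[0,0,0.6,0,0,0,0],[0,0,0.5,0,0,0,0],[0,0,0,0,0,0,0]]]}}

```text
time: 22.3
tcp_pos: [465.9, 342.0, 150.7]
orientation: [0.074, 0.997, -0.001, 0.003]
force: [-0.5, 0.5, -1.2]
gripper_width: 19.8
```

```bash
python3 hm.py
```

```text
t 22.3 tcp [465.9 342.  150.7] theta 171.5 levelfix/10deg [-0.014  0.032  0.   ] F [-0.5  0.5 -1.2] M [ 0.05 -0.11  0.  ] w 19.8 q7 0.12
rows sum (40mm) [0.137 0.06  1.85 ]
[-0.02  0.76 -1.01  1.77  0.75  1.05  0.12]
```

Request:
{"api": "drive_tool", "payload": {"targets": [[[0.13,0.06,0.1,-0.01,0.03,0,0],[0,0,0.25,0,0,0,0],[0,0,0,0,0,0,0]]]}}

```text
time: 22.68
tcp_pos: [461.7, 345.4, 136.9]
orientation: [0.075, 0.997, 0.0, 0.001]
force: [-0.3, -0.7, -1.2]
gripper_width: 19.8
```

```bash
python3 hm.py
```

```text
t 22.68 tcp [461.7 345.4 136.9] theta 171.4 levelfix/10deg [0.005 0.009 0.   ] F [-0.3 -0.7 -1.2] M [ 0.03 -0.16 -0.03] w 19.8 q7 0.1
rows sum (40mm) [ 0.014 -0.016  1.505]
[-0.03  0.78 -1.    1.78  0.76  1.03  0.1 ]
```

Aligned to 0.6 mm and vertical; inserting gently.

Request:
{"api": "drive_tool", "payload": {"targets": [[[0.01,-0.01,0.15,0,0,0,0],[0,0,0.15,0,0,0,0],[0,0,0.15,0,0,0,0],[0,0,0.15,0,0,0,0],[0,0,0.15,0,0,0,0],[0,0,0,0,0,0,0]]]}}

```text
time: 23.42
tcp_pos: [461.5, 345.3, 105.0]
orientation: [0.075, 0.997, 0.001, 0.001]
force: [0.4, 0.4, -0.8]
gripper_width: 19.9
```

```bash
python3 hm.py
```

```text
t 23.43 tcp [461.5 345.3 105. ] theta 171.4 levelfix/10deg [0.007 0.011 0.   ] F [ 0.4  0.4 -0.8] M [ 0.06 -0.15  0.06] w 19.9 q7 0.07
rows sum (40mm) [ 0.008 -0.011  0.708]
[-0.05  0.82 -0.96  1.79  0.81  0.98  0.07]
```

Request:
{"api": "drive_tool", "payload": {"targets": [[[0,0,0.15,0,0,0,0],[0,0,0.15,0,0,0,0],[0,0,0.15,0,0,0,0],[0,0,0.1,0,0,0,0],[0,0,0.05,0,0,0,0],[0,0,0.03,0,0,0,0],[0,0,0,0,0,0,0]]]}}

```text
time: 24.3
tcp_pos: [461.8, 345.5, 78.3]
orientation: [0.075, 0.997, 0.001, 0.001]
force: [0.8, -0.5, -0.1]
gripper_width: 19.5
```

```bash
python3 hm.py
```

```text
t 24.3 tcp [461.8 345.5  78.3] theta 171.4 levelfix/10deg [0.009 0.012 0.   ] F [ 0.8 -0.5 -0.1] M [ 0.1  -0.15 -0.  ] w 19.5 q7 0.04
rows sum (40mm) [ 0.012 -0.017  0.039]
[-0.07  0.85 -0.93  1.8   0.84  0.94  0.04]
```

Request:
{"api": "drive_tool", "payload": {"targets": [[[0,0,0.025,0,0,0,0],[0,0,0.02,0,0,0,0],[0,0,0,0,0,0,0],[0,0,0,0,0,0,0.6],[0,0,0,0,0,0,0.6],[0,0,0,0,0,0,0.6],[0,0,0,0,0,0,0.6],[0,0,0,0,0,0,0.6]]]}}

```text
time: 25.3
tcp_pos: [462.2, 346.0, 77.1]
orientation: [0.075, 0.997, 0.001, 0.002]
force: [-0.7, 0.6, 0.2]
gripper_width: 53.1
```

```bash
python3 hm.py
```

```text
t 25.3 tcp [462.2 346.   77.1] theta 171.4 levelfix/10deg [0.016 0.018 0.   ] F [-0.7  0.6  0.2] M [ 0.06 -0.14 -0.  ] w 53.1 q7 0.04
rows sum (40mm) [ 0.02  -0.032  0.009]
[-0.07  0.85 -0.93  1.8   0.85  0.94  0.04]
```

Request:
{"api": "drive_tool", "payload": {"targets": [[[0,0,-0.4,0,0,0,0.6],[0,0,-0.8,0,0,0,0.6],[0,0,-0.9,0,0,0,0.6],[0,0,-0.9,0,0,0,0.6],[0,0,-0.6,0,0,0,0.6],[0,0,0,0,0,0,0.6],[0,0,0,0,0,0,0.6]]]}}

```text
time: 26.18
tcp_pos: [460.9, 346.5, 230.4]
orientation: [0.074, 0.997, 0.002, 0.002]
force: [0.2, -0.4, -0.6]
gripper_width: 53.0
```

```bash
python3 hm.py; python3 ndl.py w9
python3 - <<'E'
from h import *
a,p,_=load('w9side');b,q,_=load('side0');i,w,_=load('w9')
x,y=268,231
print([abs(p[y:y+60,x:x+44].astype(int)-q[y:y+60,x:x+44]).mean()])
L=[cv2.resize(k[210:300,230:330],(400,360),interpolation=cv2.INTER_CUBIC) for k in(q,p)]
cv2.imwrite('pics/fin.png',np.hstack(L))
E
```

```text
t 26.18 tcp [460.9 346.5 230.4] theta 171.5 levelfix/10deg [0.026 0.027 0.   ] F [ 0.2 -0.4 -0.6] M [ 0.03 -0.18 -0.  ] w 53.0 q7 0.18
rows sum (40mm) [ 0.005 -0.055  3.842]
[ 0.03  0.67 -1.09  1.71  0.65  1.16  0.18]
green [(array([136.1, 237.2]), np.int32(43), array([535.3, 175.1,  46. ]))]
red [(array([129.8, 243.8]), np.int32(5), array([544. , 163.1,  46. ]))]
side [(array([264.1, 233.2]), np.int32(17), array([536.7, 181.2,  46. ]))] [(array([262.5, 230. ]), np.int32(6), array([541.9, 169.4,  46. ]))]
scene [(array([297.2, 219.5]), np.int32(8), array([540.7, 174.4,  46. ]))] []
[np.float64(15.567171717171718)]
```

View pics/fin.png

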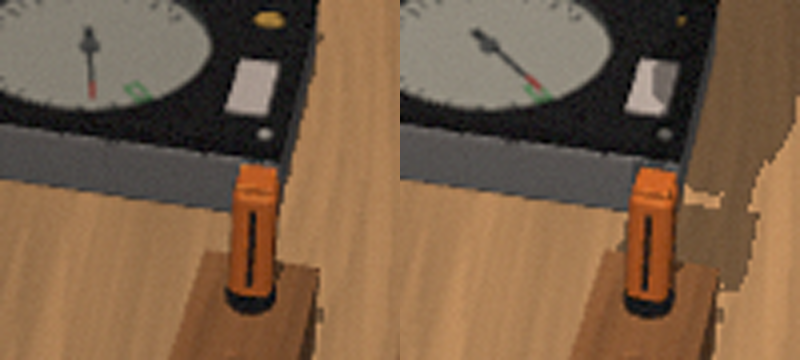

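View pics/w9.png

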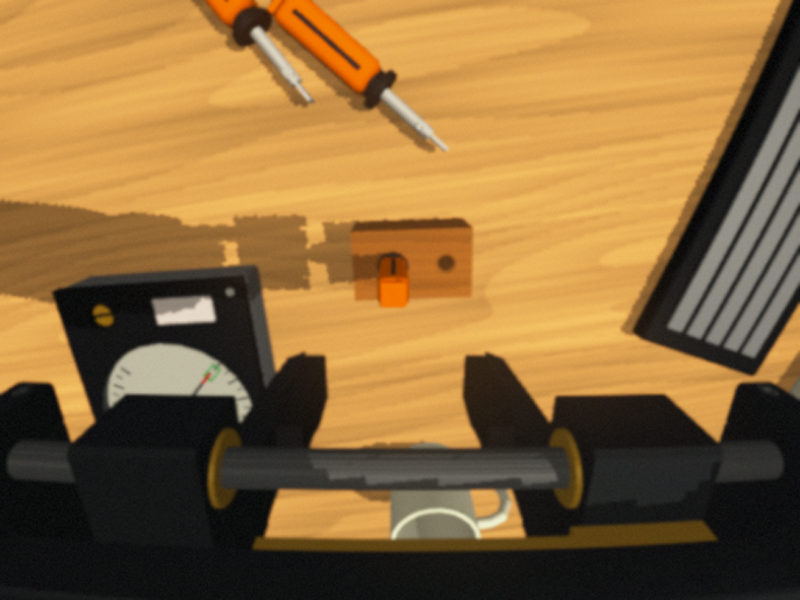

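Before and after match: the driver is upright with its collar on the block at (650,300), the needle tip is in the green box, and nothing touches the robot. Handing in.

```bash
python3 -c "
from h import *
manip.job_done();print(get_obs()['time'])"
```

```text
the job is handed in; nothing more can be done
the job is handed in; nothing more can be done
```

I handed the job in at about 26 s with the gauge zeroed and the screwdriver back in its block; no verdict is reported, so this rests on my own checks.

- **Slot:** I lowered the blade at about 6 mm/s, already lined up with the slot in the wrist camera. It went in to about 4 mm below the face without any search rotation. The force readings I took stayed within about 2 N, at noise level.
- **Zeroing:** I turned the driver about 73° anticlockwise in small steps, including about 12° of slack. I then backed it off a little so the blade would lift out freely.
- **Needle:** In the last close wrist picture, the tip lies on the line from the hub to the zero tick, inside the green box. The side camera showed the same reading after the driver was put back.
- **Driver:** It went back to within about 1 mm of its starting pose. The before and after side views match, with it upright and its collar on the block. The gripper is open, about 150 mm above it.
- **Other things:** The mug looked unmoved in the last wrist view. I did not measure the stamp, mouse or mug at the end, but the arm never came near them.
- **Disagreement:** The tip sat about 2 mm off the gripper axis in the grasp, which I allowed for. Colour positions differed by a few mm between cameras, so I judged the needle from the pictures instead.

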